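Lever open the tester's cover and index the carrier

ROBOT

A 6-joint arm with a two-finger parallel gripper is mounted at the origin on the work surface. World frame = base frame: x ahead of the robot, y to its left, z up, the work surface at z = 0. Lengths are in mm, angles in degrees, forces in N, time in s.
With the tool pointing down it reaches from about 350 to 975 mm from the base axis. Payload 7.1 kg.
Tool frame: the origin (TCP) lies on the centre line of the jaws, within the pads' length; the fingertips stand 14 mm ahead of it and the grasp point (between the pads) lies 5 mm behind it; z points along the fingers, y is the line along which they close (so a half turn about z gives the same grasp; the last joint's range is limited). The gripper opens to 88 mm and grips with 3 to 60 N. Pads are 20 mm wide; open, the fingers measure 115 mm over their backs; the gripper's body (75 mm by 178 mm) begins 61 mm behind the grasp point.
Start: joints at [-67.151, 24.242, 93.386, -0, 62.372, -1.089], TCP at [253.609, -571.216, 236.675] pointing down, gripper open.
Joint ranges: [-172.04, 172.04], [-51.8, 120.97], [4.93, 147.93], [-75.15, 255.16], [6.16, 154.13], [-145.62, 145.62]. Speed limits (degrees/s): [136.94, 136.94, 172.46, 180, 180, 180].

INTERFACE

Orientations are given as a 3x3 rotation matrix whose columns are the frame's x, y, z axes.
In Python, from bench import ctrl gives the robot as it stands.
- The arm moves only by the tool play_rows, never from a script. Its argument "increments" is one flat list of numbers, 5 for each row, row after row: the opening, from -1 (shut) to 1 (fully open), then the shift along the tool's x, y, z normalised to -1 to 1, where 1 is 250 mm, then the turn about the tool's z normalised to -1 to 1, where 1 is 45 degrees. A call has 1 to 5 rows; each row is the pose to reach, as a shift and turn from the pose commanded when the call began, along the tool's axes at that moment; what a row does not reach only later rows make up. A row lasts 1/10 s, in which the tool goes at most 50 mm and 8.59 degrees, less where a joint would pass 70% of its speed; a pose out of reach is approached as far as the arm can. A call with a number of a shift or a turn outside -1 to 1 is refused whole. A call with a gripper value outside its range is refused whole. The fingers move at their own pace and stop on an object; "grip_force" is the grip in N (left out, the last holds). Time passes only in rows, so rows that repeat a pose let the fingers close. It gives the time, the measured TCP pose, the force, the opening and the grip force at its end, in the units of the state.
- ctrl.get_obs(): the state, without advancing time (a new reading comes with each control period).
- ctrl.get_image(name): name is "scene" or "top"; returns the picture (384x512x3 uint8, red, green, blue); there is no depth.
- ctrl.camera_info(name): a dict with "fx", "fy", "cx", "cy" (pixels), "R" (3x3) and "t" (3): a world point X has camera coordinates R X + t. Camera axes: x right, y down, z forward; pixel columns grow to the right and rows downward; lengths in mm; the calibration is good to about 2 mm. A picture is of the moment at which its call begins. camera_info takes no time and is no camera call.
- ctrl.hand_in(): hands the job in; it is judged then, once.
Trained networks look in the newest picture that a camera, given by its name, has taken for a name from the list of things; names that differ only in an ending like _2 or _b are one class to them, and where a whole thing is asked for, a point or a joint stands for the part that bears it (a point fixed in the world has none). Each returns a list of dicts, best first, with "score" (0 to 1); they miss things now and then, are a little off and sometimes report something else, mostly with a low value. They report only what shows in the picture. A call takes as long as a camera call. They do not tell look-alikes from the thing itself.
- ctrl.boxes_of(camera, query): "location" ([x, y, z] in mm, in the coordinates of the camera as it stood for that picture, good to about 4 mm: the middle of the surface that is visible of it).
- ctrl.regions_of(camera, query): "pixels" (384x512 bool, what is visible of it).
- ctrl.landmark_of(camera, query): "location" ([x, y, z] in mm, in the coordinates of the camera as it stood for that picture, good to about 4 mm: a listed point, or the origin of a listed thing).
The state is a dict: "t": time; "q": joint angles; "qd": joint speeds; "tau": joint torques, N m; "ee_pos": TCP position; "tcp_rot": TCP orientation; "contact_force": force on the tool from outside, world axes, zero at the start; "torque": the same for the moment, N m; "opening": finger opening in mm; "gripper_force": force on a finger pad.
Only numpy, scipy, OpenCV 4.12 (cv2) and the standard library are available. Lean on these libraries where they do the work, as an engineer would, in place of code of your own. Each camera call takes 0.05 s, during which the arm holds its last target. There are 200 camera calls.

TASK

Use the flat-bladed opening tool to lever up the tester's hinged cover at its front notch and swing it back past upright so that it stays open; keep the fingers off the cover. Lay the tool flat on the grey mat again without dropping it, and push the carrier along its rails until it clicks into the inspection station, its pointer in line with the fixed station finger. The cover must be open before the carrier is moved on, and leave the other things on the bench where they are.

Things in the scene. Friction and masses are not known exactly. Their poses are not given: they have to be found in the camera images.
- jig: Fixed slide jig, 120 x 420 mm aluminium base, 10 mm thick, with two steel bars whose top is 25 mm above the bench. Origin: centre of its underside on the bench. Its y axis is the sliding direction towards the inspection station; its x axis points away from the robot (up to about 15 degrees off).
- station (a point): Tip of the steel station finger, a fixed block 6 mm wide and 26 mm high on the robot side of the jig; marks the inspection station.
- pointer (a point): Outer end of the 6 mm wide dark pointer on the carrier's robot side, on its top face. In line with the station finger (same y in the jig's frame) when the carrier is in the station.
- carrier (a joint): Travel of the carrier in m along the jig's y axis; starts between 0 and 0.03, the station's click stop is at 0.120, hard end stop at 0.142. About 1 N of friction; about 5 N to pass the bump 8 mm before the click stop, then it drops in by itself; a similar bump follows the stop.
- push_face (a point): Centre of the -y face of the carrier's upright push tab: a plate 44 mm wide (jig x), 8 mm thick (jig y), rising from the carrier's top face to 78 mm above the bench; this point is 68 mm above the bench. Push it in the jig's +y direction; nothing stands behind it. Axes as the jig's. The tester's near side wall begins 39 mm in +y of this point.
- cover (a joint): Angle of the tester's cover in rad: 0 shut, 1.57 upright, 2.0 against its stop. The hinge is stiff (0.035 N m): the cover stays where it is left.
- cover_panel: The cover: black plate 80 (x) x 88 (y) x 3 mm, ribs near its free edge, between the side walls of the grey tester (90 x 110 x 32 mm) clamped on the carrier. Shut, its top is 66 mm above the bench. Origin: on the hinge axis (along y), at the underside of its rear edge; the plate spans 1 to 81 mm in -x. Lifting the free (-x) edge opens it.
- hinge (a point): Middle of the cover's hinge axis, at the height of the shut cover's underside, 63 mm above the bench; fixed to the carrier, axes as the jig's. The hinge axis is along y.
- notch (a point): Centre of the pry notch in the tester's front wall: 40 mm wide (y), 8 mm high, 6 mm deep. The cover's underside is 4 mm above this point, the notch's lower edge 4 mm below it. It lies at the wall's outer face, 59 mm above the bench, 81 mm in -x of the hinge, in line with the cover's free edge. Axes as the jig's: the blade enters along +x. Inside it is free to 8 mm below this point.
- opener: The opening tool: black handle 100 x 18 x 18 mm with a flat steel blade 75 mm long, 14 mm wide, 2.4 mm thick at the handle's mid height, pointing to +x. 40 to 80 g. Origin: underside of the handle's middle; lies on the mat with z up.
- opener_grip (a point): Grip point on the tool's axis, 20 mm ahead of the handle's middle and 9 mm above its underside, 105 mm behind the tip.
- opener_tip (a point): End of the blade, on its middle plane.
- mat: Grey fixed mat 280 (x) x 200 (y) x 3 mm. Origin: centre of its underside.
- screwdriver: Bystander: screwdriver with round black handle, about 160 mm long, on the mat beside the tool.
- flux_jar: Bystander: small jar, 44 mm across, 40 mm high. Origin: centre of its underside.
- solvent: Bystander: white bottle, 52 mm across, 120 mm high. Origin: centre of its underside.
- spool: Bystander: metal solder spool, 48 mm across, 35 mm high. Origin: centre of its underside.
Mind the look-alikes: they are no part of the job. Leave any orange or white look-alike of the opener alone.

How it is judged (in metres and radians):
On the way, in this order (a step that is already met when the one before it is completed fails the run):
1. the cover is levered past upright while the carrier is still short of the station (value of joint cover above 1.58 rad and value of joint carrier below 0.08 m), for 0.2 s.
2. the carrier is in the station's click stop (value of joint carrier between 0.115 and 0.125 m), for 0.3 s.
At the end, for the whole second after the job is handed in: The cover stands past upright (over 1.58 rad), the carrier rests within 5 mm of the click stop at 0.120 m, and the tool lies flat (its long axis within about 8 degrees of level) and at rest on the mat, its handle's middle over the mat (all of step 2 and value of joint cover above 1.58 rad and velocity of joint carrier between -0.01 and 0.01 m/s and x of opener in the frame of mat between -0.14 and 0.14 m and y of opener in the frame of mat between -0.1 and 0.1 m and z of opener in the frame of mat below 0.03 m and contact force between opener and mat above 0.05 N and angle between opener_tip's own x axis and vertical between 1.42 and 1.72 rad and linear speed of opener below 0.02 m/s); the robot touches nothing.
It fails at once if the fingers or the arm touch the cover (contact force between any of the fingers, the arm and cover_panel above 1 N).
It fails at once if a bystander is moved by more than 30 mm (distance of any of screwdriver, flux_jar, solvent, spool from where it was at the start of the episode above 0.03 m).
It fails at once if the tool is dropped (falls faster than 0.7 m/s, about 25 mm, out of the fingers) (linear speed of opener above 0.7 m/s and contact force between the fingers and opener below 0.2 N).
It also fails if it takes over 70 s, if anything falls off the work surface, if the arm or the gripper's body presses on something with over 40 N, if the wrist force passes 120 N, or if a joint passes its speed limit or range.

## Working session

There is one attempt and no reset: what is moved stays moved. The work goes in short steps, Python scripts to look and compute and a tool call to move; the robot and the scene stay as the last step left them, time stands still between calls to the robot, and variables do not carry over. Pictures are saved under pics/ and viewed, at most 10 in all, crops included, and the job is handed in when it is done.

Besides the shell and the picture viewer there is one more tool, called after "Request:" by a JSON object that holds its "op" and its "data". play_rows: Moves the arm, as the interface text tells. Scaled input: -1 to 1 covers 250 mm each way for a shift and 45 degrees each way for a turn. Its arguments: {"type":"object","properties":{"increments":{"type":"array","items":{"type":"number"}},"grip_force":{"type":"number"}},"required":["increments"]}

```bash
mkdir -p pics; ls; cat > h.py <<'E'
from bench import ctrl
import numpy as np, cv2
def world(cam,p):
    c=ctrl.camera_info(cam);return np.array(c["R"]).T@(np.array(p)-np.array(c["t"]))
def pix(cam,X):
    c=ctrl.camera_info(cam);p=np.array(c["R"])@np.array(X)+np.array(c["t"]);return np.array([c["fx"]*p[0]/p[2]+c["cx"],c["fy"]*p[1]/p[2]+c["cy"]])
def ray(cam,uv,z):
    c=ctrl.camera_info(cam);R=np.array(c["R"]);o=-R.T@np.array(c["t"]);d=R.T@np.array([(uv[0]-c["cx"])/c["fx"],(uv[1]-c["cy"])/c["fy"],1]);return o+d*(z-o[2])/d[2]
def snap(cam,name,crop=None,k=1):
    im=ctrl.get_image(cam)[:,:,::-1]
    if crop: a,b,c,d=crop; im=im[b:d,a:c]
    cv2.imwrite(f"pics/{name}.png",cv2.resize(im,None,fx=k,fy=k,interpolation=cv2.INTER_CUBIC))
E
python3 - <<'E'
from h import *
np.set_printoptions(precision=1,suppress=True)
for cam in("scene","top"):
    snap(cam,cam+"0",None,1.5)
    for q in "jig station pointer push_face hinge notch cover_panel opener opener_grip opener_tip mat screwdriver flux_jar solvent spool".split():
        for d in ctrl.landmark_of(cam,q)[:3]:
            w=world(cam,d["location"]);print(cam,q,round(d["score"],2),w,pix(cam,w))
print(ctrl.get_obs()["t"])
E
```

```text
pics
scene jig 0.73 [564.9 134.5  -0.7] [305.  235.3]
scene jig 0.49 [ 459.  -260.4    5.1] [214.4 169.2]
scene jig 0.16 [595.1  85.6  65.5] [286.  218.1]
scene station 0.73 [508.6 202.2  27.8] [336.8 225.4]
scene station 0.65 [514.6 394.8  -2.4] [403.1 263.2]
scene pointer 0.78 [499.7  92.8  31.8] [303.1 208.1]
scene push_face 0.79 [557.2  -5.5  66.4] [264.2 198.1]
scene hinge 0.93 [597.2  85.2  64.3] [285.5 218.8]
scene notch 0.67 [518.5  89.8  59.1] [300.1 204.4]
scene notch 0.31 [499.2  93.2  32.1] [303.3 208. ]
scene cover_panel 0.94 [600.9  90.6  65.1] [286.6 220.2]
scene opener 0.72 [ 461.  -261.3    7.2] [213.8 168.9]
scene opener 0.71 [ 414.8 -533.2    1.5] [163.5 140.7]
scene opener 0.66 [332.5 -92.9  -2. ] [275.5 168.1]
scene opener_grip 0.62 [771.5 -98.7  11.6] [192.7 245.3]
scene opener_grip 0.57 [ 482.3 -265.9   11.5] [208.8 170.6]
scene opener_grip 0.57 [ 394.5 -537.3    7.4] [166.2 136.7]
scene opener_tip 0.86 [670.9 -72.2   9.9] [222.8 227. ]
scene opener_tip 0.83 [ 581.7 -291.3   12.5] [183.6 183.4]
scene opener_tip 0.7 [ 292.  -545.7    9.3] [182.1 124.2]
scene mat
[... 1097 characters left out ...]

top opener_grip 0.83 [350.5 -82.1  11. ] [256.1 266.9]
top opener_grip 0.69 [776.6 -94.7   5.1] [265.7 144.6]
top opener_grip 0.52 [ 396.1 -536.1    5.3] [393.8 260.4]
top opener_tip 0.81 [425.3  -3.1   6.4] [233.5 243. ]
top opener_tip 0.79 [ 292.1 -547.2    9.5] [398.3 292.8]
top opener_tip 0.63 [ 585.3 -291.1   16.6] [321.3 200. ]
top mat 0.89 [ 462.2 -295.    -3.5] [320.9 237. ]
top mat 0.57 [ 586.4 -293.5   10.4] [321.7 200.1]
top screwdriver 0.79 [ 461.7 -366.     3. ] [342.3 238.1]
top flux_jar 0.63 [429.2 377.6   1.4] [120. 236.]
top solvent 0.51 [ 698.1 -258.7    2.5] [311.8 168.7]
top spool 0.64 [426.6 376.3   1.2] [120.3 236.7]
top spool 0.61 [516.5 394.7  -1.2] [118.3 210.2]
1.6
```

View pics/scene0.png

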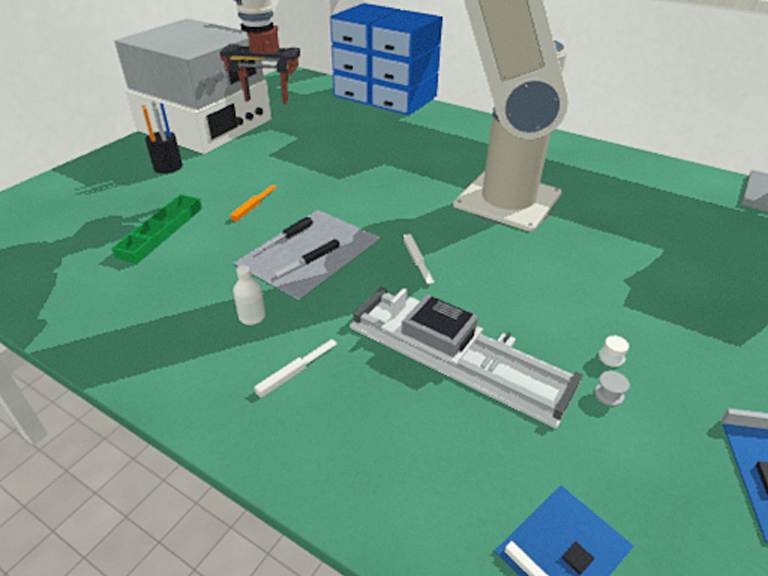

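View pics/top0.png

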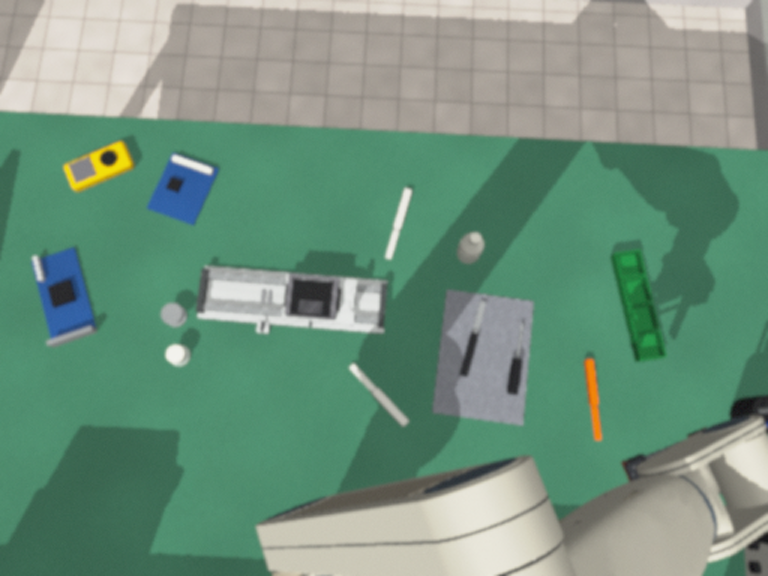

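Scene and top views agree. There are four opener-like tools: orange at top px (395,265), white at (265,150), white/grey at (252,262), and the black-handled one on the mat at (313,230). The black one on the mat fits the description. The other black handle on the mat, at (344,245), should be the screwdriver. I'll confirm with a crop and measure the yaw angles.

```bash
python3 - <<'E'
from h import *
np.set_printoptions(precision=2,suppress=True)
snap("top","crop1",(285,185,365,290),5)
def axis(P):
    P=np.array(P);m=P.mean(0);u,s,v=np.linalg.svd(P-m,full_matrices=False);d=v[0,:2];d=d*np.sign(d[0] if abs(d[0])>abs(d[1]) else d[1]);return m,np.degrees(np.arctan2(d[1],d[0]))
for cam in("top","scene"):
    ctrl.get_image(cam)
    for q,z in(("opener",12),("jig",10),("cover_panel",66),("screwdriver",12)):
        for d in ctrl.regions_of(cam,q)[:4]:
            v,u=np.nonzero(d["pixels"])
            if len(v)<10: continue
            P=np.array([ray(cam,p,z) for p in zip(u,v)]);m,a=axis(P)
            r=cv2.minAreaRect(P[:,:2].astype(np.float32));print(cam,q,round(d["score"],2),len(v),m,round(a,1),"rect",np.array(r[0]),np.array(r[1]),round(r[2],1))
o=ctrl.get_obs();print(o["ee_pos"],o["tcp_rot"],o["opening"],o["t"])
E
```

```text
top opener 0.77 334 [ 386.84 -537.21   12.  ] 5.8 rect [ 380.42 -537.62] [172.9   25.59] 6.1
top opener 0.75 194 [769.59 -95.67  12.  ] -13.1 rect [762.61 -92.31] [ 17.88 174.14] 75.5Traceback (most recent call last):
  File "<stdin>", line 12, in <module>
  File "h.py", line 8, in ray
    c=ctrl.camera_info(cam);R=np.array(c["R"]);o=-R.T@np.array(c["t"]);d=R.T@np.array([(uv[0]-c["cx"])/c["fx"],(uv[1]-c["cy"])/c["fy"],1]);return o+d*(z-o[2])/d[2]
ValueError: time passes only in moves, steps and waits
```

View pics/crop1.png

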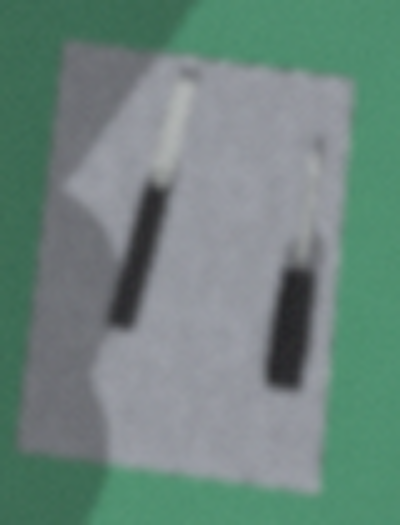

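The crop shows two black-handled tools. The left one has a wide flat blade, with its handle at crop px (120,325)–(158,185) and tip at (188,75), so it is the opener. The right one has a thin round shank at (318,140)–(300,250), so it is the screwdriver.

```bash
cat > h.py <<'E'
from bench import ctrl
import numpy as np, cv2
np.set_printoptions(precision=2,suppress=True)
C={c:ctrl.camera_info(c) for c in("top","scene")}
for c in C.values(): c["R"]=np.array(c["R"]);c["t"]=np.array(c["t"])
def world(cam,p): return C[cam]["R"].T@(np.array(p)-C[cam]["t"])
def pix(cam,X):
    c=C[cam];p=c["R"]@np.array(X)+c["t"];return np.array([c["fx"]*p[0]/p[2]+c["cx"],c["fy"]*p[1]/p[2]+c["cy"]])
def ray(cam,uv,z):
    c=C[cam];uv=np.atleast_2d(uv);o=-c["R"].T@c["t"]
    d=np.c_[(uv[:,0]-c["cx"])/c["fx"],(uv[:,1]-c["cy"])/c["fy"],np.ones(len(uv))]@c["R"]
    return o+d*((z-o[2])/d[:,2])[:,None]
def snap(cam,name,crop=None,k=1):
    im=ctrl.get_image(cam)[:,:,::-1]
    if crop: a,b,c,d=crop; im=im[b:d,a:c]
    cv2.imwrite(f"pics/{name}.png",cv2.resize(im,None,fx=k,fy=k,interpolation=cv2.INTER_CUBIC))
def axis(P):
    m=P.mean(0);v=np.linalg.svd((P-m)[:,:2],full_matrices=False)[2];d=v[0];d=d*np.sign(d[np.argmax(abs(d))]);return m,np.degrees(np.arctan2(d[1],d[0]))
E
python3 - <<'E'
from h import *
for cam in("top","scene"):
    im=ctrl.get_image(cam)
    for q,z in(("opener",12),("jig",10),("cover_panel",66)):
        for d in ctrl.regions_of(cam,q)[:6]:
            v,u=np.nonzero(d["pixels"])
            if len(v)<10: continue
            P=ray(cam,np.c_[u,v],z);m,a=axis(P)
            r=cv2.minAreaRect(P[:,:2].astype(np.float32));print(cam,q,round(d["score"],2),len(v),m,round(a,1),"rect",np.array(r[0]),np.array(r[1]),round(r[2],1),im[v,u].mean(0))
print("handle rear, front, tip",ray("top",[[309.3,250.2],[316.4,222.2],[322.5,199.8]],12))
o=ctrl.get_obs();print(o["ee_pos"],o["tcp_rot"],o["opening"],o["t"])
E
```

```text
top opener 0.84 237 [ 384.03 -538.34   12.  ] 5.1 rect [ 380.39 -538.47] [165.9   17.62] 4.6 [230.22 128.34  21.48]
top opener 0.7 254 [ 490.51 -271.21   12.  ] -13.7 rect [ 499.11 -273.55] [ 19.71 172.85] 76.2 [ 97.09  98.69 100.74]
top opener 0.52 291 [358.53 -74.78  12.  ] 46.9 rect [364.6  -67.27] [173.13  20.73] 48.4 [170.59 174.98 164.89]
top opener 0.51 217 [763.3  -94.53  12.  ] -13.1 rect [760.22 -94.39] [ 19.57 165.36] 78.8 [219.95 222.56 213.96]
top jig 0.56 4399 [566.47 138.69  10.  ] 88.6 rect [556.72 139.22] [425.38 146.85] 88.8 [161.02 163.82 162.33]
top jig 0.4 1455 [572.52  76.78  10.  ] 88.4 rect [573.33  76.22] [162.88 112.17] 89.8 [119.72 120.83 121.3 ]
top cover_panel 0.86 657 [562.81  89.1   66.  ] 83.1 rect [563.48  88.81] [88.22 82.52] 88.5 [63.37 63.39 65.29]
scene opener 0.64 150 [ 401.68 -533.13   12.  ] 6.5 rect [ 386.3  -534.27] [168.71  31.11] 5.0 [223.42 129.12   3.97]
scene opener 0.58 237 [ 485.35 -269.85   12.  ] -13.2 rect [ 495.24 -273.18] [ 32.11 176.41] 75.1 [80.38 83.41 84.28]
scene opener 0.57 359 [776.04 -94.6   12.  ] -12.7 rect [760.92 -92.3
[... 257 characters left out ...]
8.56 121.13 122.41]
scene jig 0.66 225 [ 479.79 -270.28   10.  ] -12.6 rect [ 488.41 -272.62] [ 32.2  171.87] 76.1 [75.73 78.56 79.36]
scene jig 0.6 5925 [563.65 144.6   10.  ] 85.3 rect [547.77 130.58] [438.11 173.97] 88.3 [149.3  154.27 152.74]
scene cover_panel 0.96 623 [561.61  90.55  66.  ] 77.7 rect [560.68  90.37] [87.55 80.1 ] 86.5 [60.32 61.49 65.57]
scene cover_panel 0.42 126 [ 479.02 -313.53   66.  ] -3.5 rect [ 477.45 -314.13] [31.87 90.22] 86.0 [51.48 52.35 55.1 ]
handle rear, front, tip [[ 414.32 -254.97   12.  ]
 [ 509.2  -276.71   12.  ]
 [ 587.24 -296.01   12.  ]]
[ 253.61 -571.21  236.68] [[ 0.91  0.41  0.  ]
 [ 0.41 -0.91  0.  ]
 [ 0.   -0.   -1.  ]] 87.96557251449356 2.15
```

```bash
cat > go.py <<'E'
import sys
from h import *
# args: groups x y z yaw ; prints increments from the pose at which the call begins (previous group)
o=ctrl.get_obs();p=np.array(o["ee_pos"]);R=np.array(o["tcp_rot"]);a=np.degrees(np.arctan2(R[1,0],R[0,0]))
print("t",o["t"],"at",p,"yaw",a,"F",np.array(o["contact_force"]),"M",np.array(o["torque"]),"open",o["opening"],"g",o["gripper_force"],"zax",R[:,2])
v=list(map(float,sys.argv[1:]))
for i in range(0,len(v),4):
    t=np.array(v[i:i+3]);y=v[i+3];c,s=np.cos(np.radians(a)),np.sin(np.radians(a))
    d=t-p;print("->",t,y,":",np.round([(c*d[0]+s*d[1])/250,(s*d[0]-c*d[1])/250,-d[2]/250,(a-y)/45],4));
    if "-" : p=t;a=y
E
python3 go.py 367 -420 150 5  481 -269 100 -13.6  481 -269 19 -13.6
```

```text
t 2.15 at [ 253.61 -571.21  236.68] yaw 23.936442932194563 F [ 0.95 -1.01 -0.13] M [ 0.01  0.   -0.02] open 87.96557251449356 g 0.0 zax [ 0.  0. -1.]
-> [ 367. -420.  150.] 5.0 : [ 0.66 -0.37  0.35  0.42]
-> [ 481. -269.  100.] -13.6 : [ 0.51 -0.56  0.2   0.41]
-> [ 481. -269.   19.] -13.6 : [ 0.   -0.    0.32  0.  ]
```

Request:
{"op": "play_rows", "data": {"increments": [0.2, 0.66, -0.37, 0.35, 0.42, 0.2, 0.66, -0.37, 0.35, 0.42, 0.2, 0.66, -0.37, 0.35, 0.42, 0.2, 0.66, -0.37, 0.35, 0.42, 0.2, 0.66, -0.37, 0.35, 0.42]}}

```text
t: 2.65
ee_pos: [367.7, -415.2, 146.9]
tcp_rot: [[0.996, 0.091, -0.003], [0.091, -0.996, 0.004], [-0.002, -0.005, -1.0]]
contact_force: [-0.2, 0.0, -0.0]
opening: 53.4
gripper_force: 0.0
```

```bash
sed -i 's/^import sys/import sys/; s/^from h import \*/from h import *\nnp.set_printoptions(precision=4,suppress=True)/' go.py; python3 go.py 481 -269 90 -13.6
```

```text
t 2.65 at [ 367.6648 -415.1583  146.884 ] yaw 5.23578802270217 F [-0.2079  0.0124 -0.0155] M [ 0.0059 -0.043   0.0423] open 53.37475137307114 g 0.0 zax [-0.0028  0.0043 -1.    ]
-> [ 481. -269.   90.] -13.6 : [ 0.5048 -0.5408  0.2275  0.4186]
```

Request:
{"op": "play_rows", "data": {"increments": [0.2, 0.505, -0.541, 0.228, 0.419, 0.2, 0.505, -0.541, 0.228, 0.419, 0.2, 0.505, -0.541, 0.228, 0.419, 0.2, 0.505, -0.541, 0.228, 0.419, 0.2, 0.505, -0.541, 0.228, 0.419]}}

```text
t: 3.15
ee_pos: [482.8, -270.4, 91.0]
tcp_rot: [[0.972, -0.234, -0.001], [-0.234, -0.972, 0.001], [-0.001, -0.001, -1.0]]
contact_force: [0.2, -1.0, -0.1]
opening: 52.6
gripper_force: 0.0
```

```bash
python3 go.py 481 -269 40 -13.6
```

```text
t 3.15 at [ 482.7906 -270.4283   90.9735] yaw -13.525473615767806 F [ 0.1617 -1.0424 -0.094 ] M [ 0.0055 -0.0016 -0.0336] open 52.584312169286385 g 0.0 zax [-0.001   0.0012 -1.    ]
-> [ 481. -269.   40.] -13.6 : [-0.0083 -0.0039  0.2039  0.0017]
```

Close enough. I'll descend in two stages, then close.

Request:
{"op": "play_rows", "data": {"increments": [0.2, -0.006, -0.004, 0.15, 0, 0.2, -0.006, -0.004, 0.2, 0, 0.2, -0.006, -0.004, 0.25, 0, 0.2, -0.006, -0.004, 0.285, 0, 0.2, -0.006, -0.004, 0.285, 0]}}

```text
t: 3.65
ee_pos: [479.0, -273.1, 20.3]
tcp_rot: [[0.971, -0.24, -0.001], [-0.24, -0.971, 0.001], [-0.001, -0.0, -1.0]]
contact_force: [-0.2, 0.0, -0.1]
opening: 53.0
gripper_force: 0.0
```

```bash
python3 go.py 481 -269 19 -13.6
```

```text
t 3.65 at [ 478.9528 -273.0918   20.3357] yaw -13.872792975628103 F [-0.1678  0.0041 -0.1206] M [ 0.0349  0.0376 -0.0106] open 52.98522706984903 g 0.0 zax [-0.001   0.0005 -1.    ]
-> [ 481. -269.   19.] -13.6 : [ 0.004  -0.0179  0.0053 -0.0061]
```

Request:
{"op": "play_rows", "data": {"increments": [0.2, 0.004, -0.016, 0.005, -0.006, 0.2, 0.004, -0.016, 0.005, -0.006, -1, 0.004, -0.016, 0.005, -0.006, -1, 0.004, -0.016, 0.005, -0.006, -1, 0.004, -0.016, 0.005, -0.006], "grip_force": 50}}

```text
t: 4.15
ee_pos: [481.7, -269.0, 20.0]
tcp_rot: [[0.972, -0.234, 0.0], [-0.234, -0.972, -0.0], [0.001, 0.0, -1.0]]
contact_force: [-0.1, -0.3, -0.1]
opening: 32.1
gripper_force: 0.0
```

Request:
{"op": "play_rows", "data": {"increments": [-1, 0, 0, 0, 0, -1, 0, 0, 0, 0, -1, 0, 0, 0, 0]}}

```text
t: 4.45
ee_pos: [481.5, -268.9, 19.8]
tcp_rot: [[0.972, -0.234, 0.0], [-0.234, -0.972, -0.0], [0.0, 0.0, -1.0]]
contact_force: [-0.7, -0.4, 1.4]
opening: 17.7
gripper_force: 50.0
```

```bash
python3 go.py 481 -269 130 -13.6
```

```text
t 4.45 at [ 481.5083 -268.9399   19.7819] yaw -13.546010287570727 F [-0.6545 -0.386   1.3826] M [0.1006 0.0672 0.0019] open 17.710980906941245 g 49.99021589756012 zax [ 0. -0. -1.]
-> [ 481. -269.  130.] -13.6 : [-0.0019  0.0007 -0.4409  0.0012]
```

Request:
{"op": "play_rows", "data": {"increments": [-1, 0, 0, -0.1, 0, -1, 0, 0, -0.25, 0, -1, 0, 0, -0.4, 0, -1, 0, 0, -0.52, 0, -1, 0, 0, -0.52, 0]}}

```text
t: 4.95
ee_pos: [483.7, -270.3, 153.7]
tcp_rot: [[0.972, -0.234, 0.006], [-0.234, -0.972, -0.004], [0.007, 0.002, -1.0]]
contact_force: [0.5, -1.1, -0.6]
opening: 17.6
gripper_force: 50.0
```

```bash
python3 go.py 430 -90 150 -7 377 93.8 150 -1.5; python3 - <<'E'
from h import *
for cam in("top","scene"):
    snap(cam,cam+"_held")
    for q in("opener_tip","opener_grip","opener","station","notch","hinge","push_face","pointer"):
        for d in ctrl.landmark_of(cam,q)[:5]: print(cam,q,round(d["score"],2),world(cam,d["location"]))
E
```

```text
t 4.95 at [ 483.7347 -270.2586  153.6723] yaw -13.546697894453654 F [ 0.5122 -1.0991 -0.5611] M [ 0.029  -0.0579  0.0119] open 17.581376546049853 g 49.98891770839691 zax [ 0.0064 -0.0038 -1.    ]
-> [430. -90. 150.] -7.0 : [-0.3779 -0.6506  0.0147 -0.1455]
-> [377.   93.8 150. ] -1.5 : [-0.3    -0.7039 -0.     -0.1222]
top opener_tip 0.62 [424.35  -6.4    4.79]
top opener_tip 0.54 [ 289.7  -544.68    9.87]
top opener_tip 0.47 [675.74 -74.39   9.17]
top opener_grip 0.8 [777.95 -94.49   5.44]
top opener_grip 0.78 [ 397.37 -535.33    8.06]
top opener_grip 0.66 [351.52 -79.87  11.43]
top opener 0.66 [336.12 -93.57   1.72]
top opener 0.66 [ 416.82 -536.87    1.29]
top opener 0.49 [802.68 -98.83   0.91]
top station 0.78 [508.95 197.46  23.17]
top notch 0.92 [522.69  92.22  61.09]
top hinge 0.91 [605.85  88.67  61.12]
top hinge 0.48 [514.83 392.75  -1.66]
top hinge 0.21 [501.82  88.32  35.07]
top push_face 0.58 [564.34  -8.31  65.49]
top pointer 0.58 [502.34  92.15  35.  ]
scene opener_tip 0.95 [671.54 -71.87   6.04]
scene opener_tip 0.73 [420.14  -4.21  13.46]
scene opener_tip 0.64 [ 292.14 -550.72   11.31]
scene opener_tip 0.46 [ 578.55 -293.19  140.5 ]
scene opener_grip 0.78 [ 478.86 -265.76  140.88]
scene opener_grip 0.71 [346.83 -81.94   6.5 ]
scene opener_grip 0.67 [773.57 -96.46  11.91]
scene opener_grip 0.6 [ 394.66 -536.85    4.99]
scene opener_grip 0.56 [515.22 397.66   1.82]
scene opener 0.66 [332.68 -91.5    0.96]
scene opener 0.51 [ 407.88 -532.74    1.09]
scene opener 0.49 [ 459.34 -261.22  135.21]
scene station 0.59 [506.64 200.71  28.18]
scene station 0.17 [513.02 398.89   0.02]
scene hinge 0.8 [599.46  85.67  65.21]
scene push_face 0.82 [558.57  -3.86  65.07]
scene pointer 0.73 [500.41  93.03  30.39]
```

Request:
{"op": "play_rows", "data": {"increments": [-1, -0.37, -0.65, 0, -0.146, -1, -0.37, -0.65, 0, -0.146, -1, -0.37, -0.65, 0, -0.146, -1, -0.37, -0.65, 0, -0.146, -1, -0.37, -0.65, 0, -0.146]}}

```text
t: 6.35
ee_pos: [427.4, -86.1, 149.5]
tcp_rot: [[0.993, -0.118, -0.002], [-0.118, -0.993, 0.001], [-0.002, -0.001, -1.0]]
contact_force: [-0.1, 0.2, -0.0]
opening: 17.9
gripper_force: 50.0
```

```bash
python3 go.py 377 94.5 150 -1.5
```

```text
t 6.35 at [427.374  -86.0501 149.5412] yaw -6.770855130676507 F [-0.112   0.1659 -0.0135] M [ 0.0196  0.0434 -0.0203] open 17.888566489877917 g 49.989362955093384 zax [-0.0022  0.001  -1.    ]
-> [377.   94.5 150. ] -1.5 : [-0.2852 -0.6934 -0.0018 -0.1171]
```

Request:
{"op": "play_rows", "data": {"increments": [-1, -0.285, -0.693, 0, -0.117, -1, -0.285, -0.693, 0, -0.117, -1, -0.285, -0.693, 0, -0.117, -1, -0.285, -0.693, 0, -0.117, -1, -0.285, -0.693, 0, -0.117]}}

```text
t: 6.85
ee_pos: [379.6, 94.0, 149.9]
tcp_rot: [[1.0, -0.025, 0.001], [-0.025, -1.0, 0.0], [0.001, -0.0, -1.0]]
contact_force: [1.0, -0.5, -0.3]
opening: 17.6
gripper_force: 50.0
```

Request:
{"op": "play_rows", "data": {"increments": [-1, 0, 0, 0, 0, -1, 0, 0, 0, 0]}}

```text
t: 7.05
ee_pos: [380.7, 90.6, 149.8]
tcp_rot: [[1.0, -0.031, 0.001], [-0.031, -1.0, -0.0], [0.001, 0.0, -1.0]]
contact_force: [-0.5, -0.9, -0.7]
opening: 17.6
gripper_force: 50.0
```

```bash
python3 go.py 377 94.5 66.8 -1.5;  python3 - <<'E'
from h import *
for cam in("top","scene"):
    snap(cam,cam+"_near")
    for q in("opener_tip","opener_grip"):
        for d in ctrl.landmark_of(cam,q)[:5]:
            w=world(cam,d["location"])
            if w[2]>60:print(cam,q,round(d["score"],2),w)
E
```

```text
t 7.05 at [380.727   90.5629 149.8049] yaw -1.754279518636997 F [-0.4553 -0.9063 -0.7311] M [-0.0284 -0.0352 -0.0067] open 17.63848360345022 g 49.988935589790344 zax [ 0.0007 -0.0001 -1.    ]
-> [377.   94.5  66.8] -1.5 : [-0.0154 -0.0153  0.332  -0.0057]
scene opener_tip 0.58 [479.82  86.31 144.21]
scene opener_grip 0.66 [382.04  94.62 143.74]
```

Request:
{"op": "play_rows", "data": {"increments": [-1, -0.015, -0.012, 0.15, -0.006, -1, -0.015, -0.012, 0.28, -0.006, -1, -0.015, -0.012, 0.332, -0.006, -1, -0.015, -0.012, 0.332, -0.006, -1, -0.015, -0.012, 0.332, -0.006]}}

```text
t: 7.85
ee_pos: [376.4, 94.3, 66.8]
tcp_rot: [[1.0, -0.026, -0.0], [-0.026, -1.0, -0.0], [-0.0, 0.0, -1.0]]
contact_force: [0.4, 0.3, -1.1]
opening: 18.1
gripper_force: 50.0
```

Request:
{"op": "play_rows", "data": {"increments": [-1, 0, 0, 0, 0, -1, 0, 0, 0, 0]}}

```text
t: 8.05
ee_pos: [377.0, 94.5, 67.5]
tcp_rot: [[1.0, -0.025, 0.002], [-0.025, -1.0, 0.0], [0.002, -0.0, -1.0]]
contact_force: [-0.5, -0.2, -1.6]
opening: 17.9
gripper_force: 50.0
```

```bash
python3 go.py 429 92.5 66.8 -1.5;  python3 - <<'E'
from h import *
c=pix("scene",(500,90,60)).astype(int)
snap("scene","near2",(c[0]-50,c[1]-50,c[0]+70,c[1]+40),6)
for cam in("top","scene"):
    if cam=="top": ctrl.get_image(cam)
    for q in("opener_tip","opener_grip","notch"):
        for d in ctrl.landmark_of(cam,q)[:5]:
            w=world(cam,d["location"])
            if w[2]>40:print(cam,q,round(d["score"],2),w,pix(cam,w)-c)
E
```

```text
t 8.05 at [377.037   94.5374  67.54  ] yaw -1.4494140035929002 F [-0.514  -0.2204 -1.5564] M [0.0585 0.0307 0.0155] open 17.863355235468777 g 49.98901605606079 zax [ 0.002   0.0004 -1.    ]
-> [429.   92.5  66.8] -1.5 : [0.208  0.0029 0.003  0.0011]
top opener_tip 0.59 [521.59  89.34  58.97] [-96.51  10.17]
top notch 0.9 [522.99  89.23  60.94] [-96.49   9.64]
scene opener_tip 0.5 [478.61  90.73  60.2 ] [ 3.59 -3.53]
scene opener_grip 0.53 [377.    94.89  56.41] [ 19.24 -20.26]
scene notch 0.66 [518.87  87.46  61.43] [-3.69  3.55]
```

View pics/near2.png

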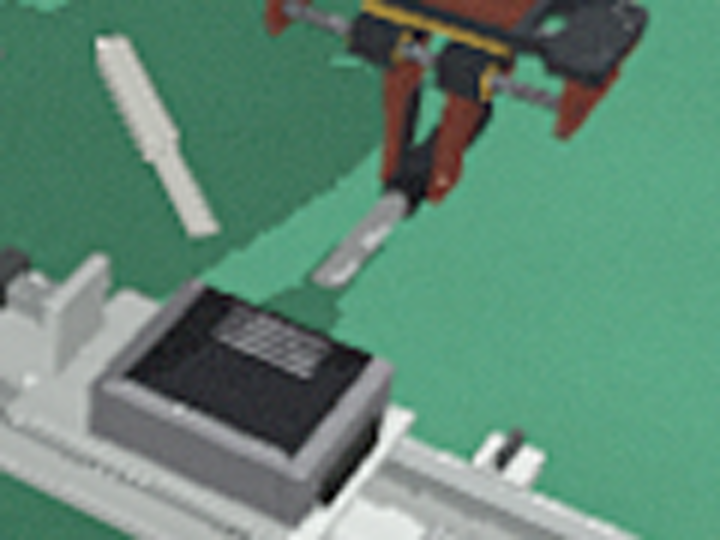

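The crop shows the blade level, with its tip at crop px (325,280), aimed at the middle of the cover's front edge. Now I'll insert it slowly.

Request:
{"op": "play_rows", "data": {"increments": [-1, 0.06, 0.002, 0.002, 0, -1, 0.12, 0.002, 0.002, 0, -1, 0.15, 0.002, 0.002, 0, -1, 0.18, 0.002, 0.002, 0, -1, 0.205, 0.002, 0.002, 0]}}

```text
t: 8.95
ee_pos: [428.1, 92.6, 66.1]
tcp_rot: [[1.0, -0.025, -0.0], [-0.025, -1.0, -0.0], [-0.0, 0.0, -1.0]]
contact_force: [0.6, -0.2, -0.1]
opening: 17.3
gripper_force: 50.0
```

Request:
{"op": "play_rows", "data": {"increments": [-1, 0, 0, 0, 0, -1, 0, 0, 0, 0]}}

```text
t: 9.15
ee_pos: [427.1, 92.6, 66.1]
tcp_rot: [[1.0, -0.025, -0.001], [-0.025, -1.0, -0.0], [-0.001, 0.0, -1.0]]
contact_force: [0.1, -0.3, -0.5]
opening: 17.8
gripper_force: 50.0
```

```bash
python3 go.py 429 92.5 66.8 -1.5
```

```text
t 9.15 at [427.1215  92.5782  66.0521] yaw -1.4453747626263154 F [ 0.076  -0.2842 -0.4849] M [ 0.0344 -0.0505  0.0131] open 17.753589456671353 g 49.98887658119202 zax [-0.0006 -0.0001 -1.    ]
-> [429.   92.5  66.8] -1.5 : [ 0.0075  0.0001 -0.003   0.0012]
```

Request:
{"op": "play_rows", "data": {"increments": [-1, 0.008, 0, -0.065, 0, -1, 0.025, 0, -0.11, 0, -1, 0.048, 0, -0.152, 0, -1, 0.079, 0, -0.188, 0, -1, 0.114, 0, -0.218, 0]}}

```text
t: 9.65
ee_pos: [455.8, 91.9, 121.2]
tcp_rot: [[1.0, -0.025, -0.001], [-0.025, -1.0, -0.0], [-0.001, 0.0, -1.0]]
contact_force: [-0.3, -1.2, -0.2]
opening: 17.3
gripper_force: 50.0
```

```bash
python3 go.py 456 92 120.6 -1.5;  python3 - <<'E'
from h import *
snap("scene","lift1",(230,150,350,240),6)
E
```

```text
t 9.65 at [455.8355  91.9062 121.1639] yaw -1.4329215340222967 F [-0.3332 -1.1663 -0.2475] M [ 0.0718  0.1529 -0.0645] open 17.309354712128226 g 49.988754987716675 zax [-0.0007 -0.0001 -1.    ]
-> [456.   92.  120.6] -1.5 : [ 0.0006 -0.0004  0.0023  0.0015]
```

View pics/lift1.png

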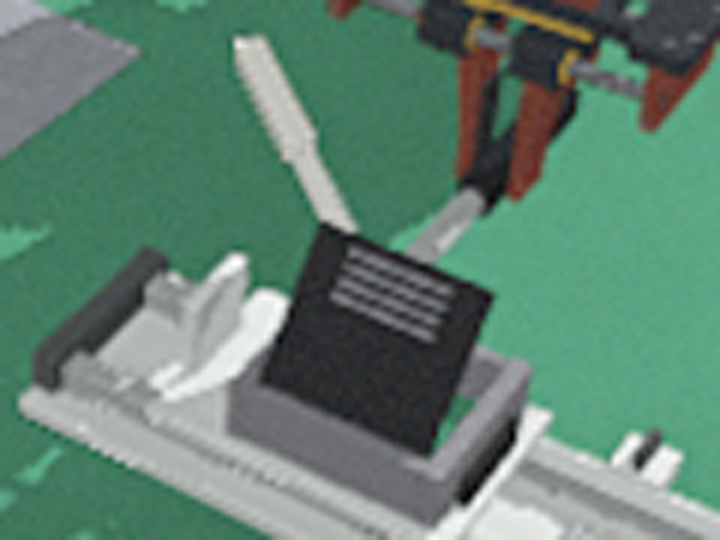

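The picture shows the cover (crop px 265–490, 225–450) lifted about 50° and resting on the blade. I'll continue the arc.

Request:
{"op": "play_rows", "data": {"increments": [-1, 0.04, 0, -0.023, 0, -1, 0.083, 0, -0.036, 0, -1, 0.126, 0, -0.042, 0, -1, 0.17, 0, -0.042, 0, -1, 0.203, 0, -0.035, 0]}}

```text
t: 10.2
ee_pos: [508.2, 90.6, 129.4]
tcp_rot: [[1.0, -0.025, 0.001], [-0.025, -1.0, 0.0], [0.001, -0.0, -1.0]]
contact_force: [-0.9, 0.0, 0.2]
opening: 17.6
gripper_force: 50.0
```

Request:
{"op": "play_rows", "data": {"increments": [-1, 0.012, 0, 0.005, 0, -1, 0.022, 0, 0.008, 0, -1, 0.022, 0, 0.008, 0]}}

```text
t: 10.5
ee_pos: [512.1, 90.5, 127.0]
tcp_rot: [[1.0, -0.025, -0.001], [-0.025, -1.0, -0.0], [-0.001, 0.0, -1.0]]
contact_force: [-0.3, -0.2, -0.1]
opening: 17.8
gripper_force: 50.0
```

```bash
python3 go.py 400 93.6 150 -1.5;  python3 - <<'E'
from h import *
snap("scene","lift2",(230,150,350,240),6)
E
```

```text
t 10.5 at [512.1441  90.4527 127.0459] yaw -1.4457950865832037 F [-0.2772 -0.173  -0.1251] M [0.0873 0.0328 0.0208] open 17.762189532417473 g 49.98898208141327 zax [-0.0006 -0.0001 -1.    ]
-> [400.   93.6 150. ] -1.5 : [-0.4488 -0.0013 -0.0918  0.0012]
```

View pics/lift2.png

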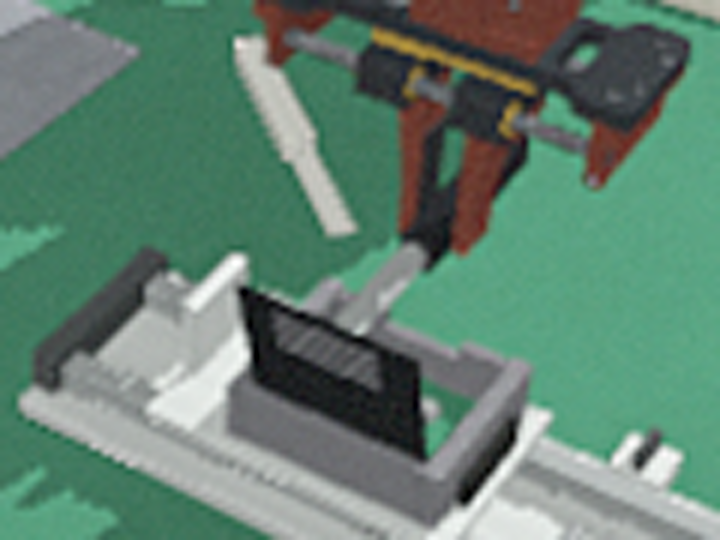

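```bash
python3 - <<'E'
from h import *
jx=np.array([1,-.025,0]);jy=np.array([.025,1,0]);h=np.array([602,88.5,63])
for th in(1.5,1.6,1.7,1.8,1.9,2.0):
    print(th,[((pix("scene",h+r*(-np.cos(th)*jx+np.sin(th)*np.array([0,0,1]))+s*44*jy)-[230,150])*6).round() for s in(-1,1) for r in (1,81)])
E
```

```text
1.5 [array([250., 384.]), array([264., 243.]), array([421., 462.]), array([445., 319.])]
1.6 [array([250., 384.]), array([254., 253.]), array([421., 462.]), array([436., 329.])]
1.7 [array([250., 384.]), array([245., 264.]), array([421., 462.]), array([426., 341.])]
1.8 [array([250., 385.]), array([235., 276.]), array([421., 462.]), array([417., 355.])]
1.9 [array([250., 385.]), array([225., 290.]), array([421., 462.]), array([407., 370.])]
2.0 [array([250., 385.]), array([215., 305.]), array([421., 463.]), array([398., 385.])]
```

The observed top corners, (240,290) and (415,360), match a cover angle of about 1.8 rad, so it is open. I'll retract and take the tool back to the mat.

Request:
{"op": "play_rows", "data": {"increments": [-1, -0.15, 0, 0, 0, -1, -0.3, 0, -0.02, 0, -1, -0.45, 0, -0.09, 0, -1, -0.45, 0, -0.09, 0]}}

```text
t: 10.95
ee_pos: [395.0, 93.0, 150.5]
tcp_rot: [[1.0, -0.024, -0.003], [-0.024, -1.0, -0.001], [-0.003, 0.001, -1.0]]
contact_force: [0.9, -0.2, -0.9]
opening: 17.7
gripper_force: 50.0
```

```bash
python3 go.py 440 -90 150 -7.5 481.5 -269 110 -13.5
```

```text
t 10.95 at [394.999   92.9991 150.4667] yaw -1.3917754020757251 F [ 0.929  -0.1981 -0.8814] M [0.0291 0.0052 0.0392] open 17.69559383447507 g 49.98909652233124 zax [-0.003  -0.0005 -1.    ]
-> [440. -90. 150.] -7.5 : [0.1977 0.7274 0.0019 0.1357]
-> [ 481.5 -269.   110. ] -13.5 : [0.258  0.6882 0.16   0.1333]
```

Request:
{"op": "play_rows", "data": {"increments": [-1, 0.19, 0.727, 0, 0.136, -1, 0.19, 0.727, 0, 0.136, -1, 0.19, 0.727, 0, 0.136, -1, 0.19, 0.727, 0, 0.136, -1, 0.19, 0.727, 0, 0.136]}}

```text
t: 11.45
ee_pos: [445.0, -93.5, 150.3]
tcp_rot: [[0.991, -0.136, 0.003], [-0.136, -0.991, -0.001], [0.003, 0.001, -1.0]]
contact_force: [-0.0, 0.9, -2.0]
opening: 18.1
gripper_force: 50.0
```

Request:
{"op": "play_rows", "data": {"increments": [-1, 0.25, 0.688, 0.16, 0.133, -1, 0.25, 0.688, 0.16, 0.133, -1, 0.25, 0.688, 0.16, 0.133, -1, 0.25, 0.688, 0.16, 0.133, -1, 0.25, 0.688, 0.16, 0.133]}}

```text
t: 11.95
ee_pos: [483.3, -271.6, 108.9]
tcp_rot: [[0.971, -0.237, 0.001], [-0.237, -0.971, -0.001], [0.001, 0.001, -1.0]]
contact_force: [-0.4, -0.4, -0.8]
opening: 17.8
gripper_force: 50.0
```

Request:
{"op": "play_rows", "data": {"increments": [-1, 0, 0, 0, 0, -1, 0, 0, 0, 0]}}

```text
t: 12.15
ee_pos: [481.7, -266.9, 109.8]
tcp_rot: [[0.972, -0.233, -0.001], [-0.233, -0.972, 0.001], [-0.001, -0.0, -1.0]]
contact_force: [-0.5, -0.5, 0.7]
opening: 17.7
gripper_force: 50.0
```

```bash
python3 go.py 481.5 -269 20 -13.5
```

```text
t 12.15 at [ 481.6759 -266.8508  109.8038] yaw -13.496818455127025 F [-0.5354 -0.4772  0.6674] M [0.0717 0.0075 0.0072] open 17.7042847215651 g 49.98895704746246 zax [-0.0008  0.0007 -1.    ]
-> [ 481.5 -269.    20. ] -13.5 : [0.0013 0.0085 0.3592 0.0001]
```

Down to about 22, then the last bit slowly.

Request:
{"op": "play_rows", "data": {"increments": [-1, 0, 0.008, 0.15, 0, -1, 0, 0.008, 0.27, 0, -1, 0, 0.008, 0.33, 0, -1, 0, 0.008, 0.345, 0, -1, 0, 0.008, 0.345, 0]}}

```text
t: 12.65
ee_pos: [481.7, -269.6, 23.9]
tcp_rot: [[0.972, -0.233, -0.0], [-0.233, -0.972, 0.0], [-0.0, -0.0, -1.0]]
contact_force: [0.7, 0.0, -1.1]
opening: 17.4
gripper_force: 50.0
```

Request:
{"op": "play_rows", "data": {"increments": [-1, 0, 0, 0, 0, -1, 0, 0, 0, 0]}}

```text
t: 12.85
ee_pos: [482.3, -270.5, 24.9]
tcp_rot: [[0.972, -0.234, 0.002], [-0.234, -0.972, -0.001], [0.002, 0.001, -1.0]]
contact_force: [0.5, 0.6, -1.1]
opening: 17.9
gripper_force: 50.0
```

```bash
python3 go.py 481.5 -269 19.8 -13.5
```

```text
t 12.85 at [ 482.3497 -270.5397   24.9292] yaw -13.537657778989775 F [ 0.4719  0.5931 -1.1392] M [ 0.0546 -0.0085 -0.0087] open 17.8596447164433 g 49.98879253864288 zax [ 0.0019 -0.0011 -1.    ]
-> [ 481.5 -269.    19.8] -13.5 : [-0.0047 -0.0052  0.0205 -0.0008]
```

Request:
{"op": "play_rows", "data": {"increments": [-1, 0, 0, 0.008, 0, -1, 0, 0, 0.014, 0, -1, 0, 0, 0.017, 0, -1, 0, 0, 0.017, 0, -1, 0, 0, 0.017, 0]}}

```text
t: 13.35
ee_pos: [481.6, -270.3, 19.8]
tcp_rot: [[0.972, -0.234, 0.0], [-0.234, -0.972, -0.0], [0.0, 0.0, -1.0]]
contact_force: [-1.1, 0.9, 5.0]
opening: 17.9
gripper_force: 50.0
```

Request:
{"op": "play_rows", "data": {"increments": [0.1, 0, 0, 0, 0, 0.1, 0, 0, 0, 0, 0.1, 0, 0, 0, 0, 0.1, 0, 0, 0, 0, 0.1, 0, 0, 0, 0]}}

```text
t: 13.85
ee_pos: [481.5, -270.2, 19.3]
tcp_rot: [[0.972, -0.234, -0.0], [-0.234, -0.972, 0.0], [-0.0, -0.0, -1.0]]
contact_force: [-0.3, 0.7, -0.6]
opening: 47.5
gripper_force: 0.0
```

Request:
{"op": "play_rows", "data": {"increments": [0.1, 0, 0, -0.08, 0, 0.1, 0, 0, -0.2, 0, 0.1, 0, 0, -0.4, 0, 0.1, 0, 0, -0.64, 0, 0.1, 0, 0, -0.64, 0]}}

```text
t: 14.35
ee_pos: [484.2, -271.8, 184.9]
tcp_rot: [[0.972, -0.234, 0.008], [-0.234, -0.972, -0.005], [0.009, 0.003, -1.0]]
contact_force: [0.5, 0.4, 0.2]
opening: 48.1
gripper_force: 0.0
```

```bash
python3 go.py 481.5 -269 180 -13.5; python3 - <<'E'
from h import *
for cam in("top","scene"):
    snap(cam,cam+"_after",(285,185,365,290) if cam=="top" else (230,150,350,240),5)
    for q in("opener","opener_tip","push_face","pointer","station","hinge"):
        for d in ctrl.landmark_of(cam,q)[:4]: print(cam,q,round(d["score"],2),world(cam,d["location"]))
E
```

```text
t 14.35 at [ 484.2145 -271.776   184.9356] yaw -13.545102851510174 F [0.5368 0.3594 0.2004] M [ 0.0412  0.0196 -0.0237] open 48.06868983742392 g 0.0 zax [ 0.0078 -0.0046 -1.    ]
-> [ 481.5 -269.   180. ] -13.5 : [-0.0132 -0.0083  0.0197 -0.001 ]
top opener 0.64 [ 416.41 -537.28    3.14]
top opener 0.59 [ 798.33 -102.27    0.09]
top opener 0.56 [335.67 -92.6    1.21]
top opener_tip 0.66 [676.74 -70.62  11.06]
top opener_tip 0.57 [ 288.77 -544.74    7.7 ]
top opener_tip 0.53 [420.96  -4.86   7.5 ]
top push_face 0.74 [561.41  -5.04  67.59]
top push_face 0.4 [501.71  93.2   32.19]
top pointer 0.6 [500.63  92.66  34.71]
top station 0.84 [511.68 198.38  20.93]
top hinge 0.98 [605.42  91.06  61.96]
scene opener 0.82 [ 457.26 -262.69    5.29]
scene opener 0.78 [ 793.33 -102.71    2.15]
scene opener 0.6 [331.12 -93.9    1.23]
scene opener 0.53 [ 410.79 -533.27    0.04]
scene opener_tip 0.7 [ 582.55 -294.85    9.85]
scene opener_tip 0.66 [672.92 -73.5    8.76]
scene opener_tip 0.65 [422.23  -3.25  12.77]
scene opener_tip 0.61 [ 460.01 -261.68    6.54]
scene push_face 0.66 [556.32  -7.29  66.22]
scene pointer 0.57 [500.59  94.33  30.33]
scene pointer 0.44 [ 481.63 -267.72    9.48]
scene station 0.96 [507.4  201.31  28.6 ]
scene station 0.36 [ 695.33 -258.29    0.  ]
scene hinge 0.91 [598.54  86.63  64.61]
```

View pics/scene_after.png

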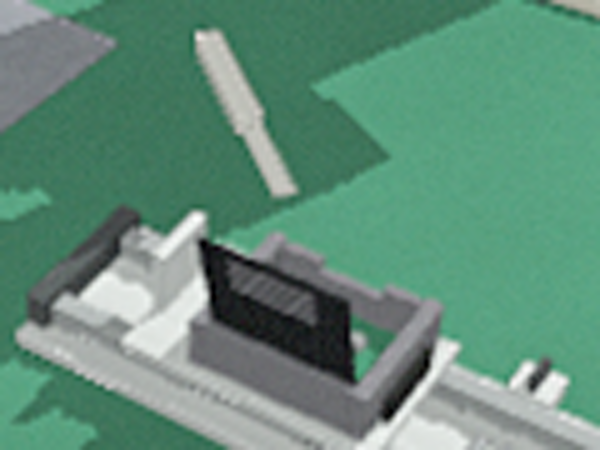

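The picture shows the cover standing open past upright, its top edge at crop px (205,245)–(350,300). The tool is back on the mat. Next I'll turn the gripper to yaw 88.5° and go behind the tab.

```bash
python3 go.py 510 -200 170 26 535 -125 170 62 557.5 -60 150 88.5
```

```text
t 15.05 at [ 481.4502 -270.1576  179.0461] yaw -13.54636909457063 F [-0.0558  0.5553  0.3168] M [ 0.0782 -0.0059  0.0464] open 48.29129972697072 g 0.0 zax [-0.0005  0.0003 -1.    ]
-> [ 510. -200.  170.] 26.0 : [ 0.0453 -0.2996  0.0362 -0.8788]
-> [ 535. -125.  170.] 62.0 : [ 0.2214 -0.2258 -0.     -0.8   ]
-> [557.5 -60.  150. ] 88.5 : [ 0.2718 -0.0426  0.08   -0.5889]
```

Request:
{"op": "play_rows", "data": {"increments": [-1, 0.045, -0.3, 0.036, -0.88, -1, 0.045, -0.3, 0.036, -0.88, -1, 0.045, -0.3, 0.036, -0.88, -1, 0.045, -0.3, 0.036, -0.88, -1, 0.045, -0.3, 0.036, -0.88], "grip_force": 20}}

```text
t: 15.55
ee_pos: [510.2, -199.5, 170.4]
tcp_rot: [[0.896, 0.445, -0.0], [0.445, -0.896, 0.0], [-0.0, -0.0, -1.0]]
contact_force: [-0.1, -0.0, 0.8]
opening: 11.9
gripper_force: 0.0
```

Request:
{"op": "play_rows", "data": {"increments": [-1, 0.221, -0.226, 0, -0.8, -1, 0.221, -0.226, 0, -0.8, -1, 0.221, -0.226, 0, -0.8, -1, 0.221, -0.226, 0, -0.8, -1, 0.221, -0.226, 0, -0.8]}}

```text
t: 16.05
ee_pos: [535.0, -124.6, 170.4]
tcp_rot: [[0.466, 0.885, -0.0], [0.885, -0.466, -0.0], [-0.0, 0.0, -1.0]]
contact_force: [-0.9, 0.1, -0.4]
opening: 0.6
gripper_force: 0.0
```

```bash
python3 go.py 557.5 -60 150 88.5
```

```text
t 16.05 at [ 534.9538 -124.5527  170.4074] yaw 62.23585136073338 F [-0.8869  0.1449 -0.4374] M [-0.0614 -0.0783  0.0237] open 0.5749762208910189 g 0.0 zax [-0. -0. -1.]
-> [557.5 -60.  150. ] 88.5 : [ 0.2705 -0.0405  0.0816 -0.5836]
```

Request:
{"op": "play_rows", "data": {"increments": [-1, 0.27, -0.04, 0.08, -0.583, -1, 0.27, -0.04, 0.08, -0.583, -1, 0.27, -0.04, 0.08, -0.583, -1, 0.27, -0.04, 0.08, -0.583]}}

```text
t: 16.45
ee_pos: [557.6, -60.1, 150.1]
tcp_rot: [[0.03, 1.0, -0.001], [1.0, -0.03, 0.0], [0.0, -0.001, -1.0]]
contact_force: [-0.4, 0.7, -0.0]
opening: 0.4
gripper_force: 0.0
```

Request:
{"op": "play_rows", "data": {"increments": [-1, 0, 0, 0.15, 0, -1, 0, 0, 0.28, 0, -1, 0, 0, 0.32, 0, -1, 0, 0, 0.32, 0, -1, 0, 0, 0.32, 0]}}

```text
t: 16.95
ee_pos: [558.3, -61.0, 71.4]
tcp_rot: [[0.032, 0.999, 0.001], [0.999, -0.032, -0.0], [-0.0, 0.001, -1.0]]
contact_force: [0.1, 0.2, -0.4]
opening: 0.5
gripper_force: 0.0
```

```bash
python3 go.py 558 -19 70 88.5 558.4 -12 70 88.5
```

```text
t 16.95 at [558.3332 -61.0038  71.3528] yaw 88.15491879097976 F [ 0.0621  0.2077 -0.3551] M [-0.0332 -0.0668  0.0018] open 0.4858852236714389 g 0.0 zax [ 0.0011 -0.0001 -1.    ]
-> [558. -19.  70.] 88.5 : [ 0.1679 -0.0067  0.0054 -0.0077]
-> [558.4 -12.   70. ] 88.5 : [ 0.028   0.0009 -0.      0.    ]
```

Request:
{"op": "play_rows", "data": {"increments": [-1, 0.07, -0.004, 0, 0, -1, 0.13, -0.004, 0, 0, -1, 0.17, -0.004, 0, 0, -1, 0.21, -0.004, 0, 0, -1, 0.25, -0.004, 0, 0]}}

```text
t: 17.45
ee_pos: [559.1, 2.6, 71.0]
tcp_rot: [[0.03, 1.0, 0.001], [1.0, -0.03, -0.0], [-0.0, 0.001, -1.0]]
contact_force: [0.7, -1.3, 0.9]
opening: 0.2
gripper_force: 0.7
```

Request:
{"op": "play_rows", "data": {"increments": [-1, 0.04, 0, 0, 0, -1, 0.08, 0, 0, 0, -1, 0.12, 0, 0, 0, -1, 0.16, 0, 0, 0, -1, 0.18, 0, 0, 0]}}

```text
t: 17.95
ee_pos: [559.7, 48.0, 70.3]
tcp_rot: [[0.029, 1.0, -0.0], [1.0, -0.029, 0.0], [0.0, -0.0, -1.0]]
contact_force: [-0.3, -1.0, 0.3]
opening: 0.8
gripper_force: 0.5
```

```bash
python3 go.py 561 90 70 88.5; python3 - <<'E'
from h import *
for cam in("top","scene"):
    snap(cam,cam+"_push",(230,150,350,240),6)
    for q in("push_face","pointer","station","hinge"):
        for d in ctrl.landmark_of(cam,q)[:2]: print(cam,q,round(d["score"],2),world(cam,d["location"]))
E
```

```text
t 17.95 at [559.7363  47.9723  70.2841] yaw 88.32257508041938 F [-0.3393 -0.9759  0.2937] M [-0.202  -0.1492 -0.0101] open 0.7578648714938686 g 0.4848314286209643 zax [-0.0004  0.0001 -1.    ]
-> [561.  90.  70.] 88.5 : [ 0.1682  0.0001  0.0011 -0.0039]
top push_face 0.69 [606.45 148.8   63.08]
top station 0.68 [510.65 198.86  24.8 ]
scene push_face 0.96 [559.47  61.17  69.68]
scene pointer 0.79 [501.64 156.08  29.86]
scene station 0.72 [505.6  203.72  29.21]
scene hinge 0.74 [599.35 153.06  65.33]
```

View pics/scene_push.png

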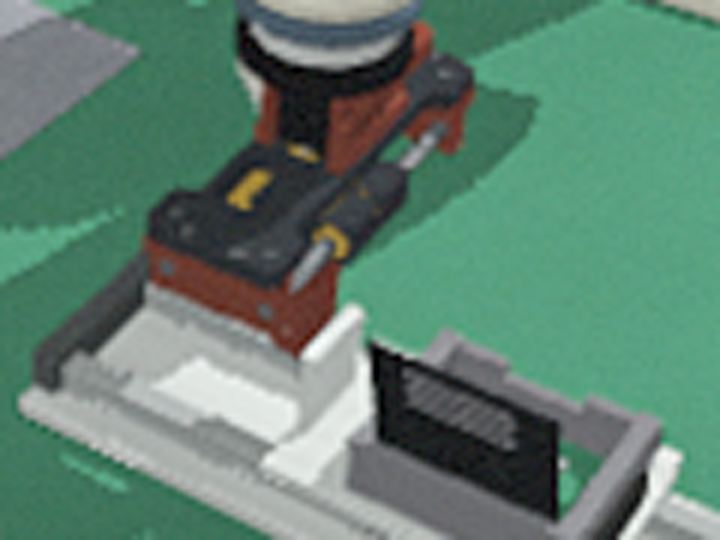

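The picture shows the gripper behind the tab, the carrier advancing and the cover still open. About 45 mm remain, so I'll slow down.

Request:
{"op": "play_rows", "data": {"increments": [-1, 0.03, 0, 0, 0, -1, 0.06, 0, 0, 0, -1, 0.09, 0, 0, 0, -1, 0.11, 0, 0, 0, -1, 0.12, 0, 0, 0]}}

```text
t: 18.95
ee_pos: [560.8, 77.7, 70.4]
tcp_rot: [[0.029, 1.0, 0.0], [1.0, -0.029, 0.0], [0.0, 0.0, -1.0]]
contact_force: [-1.0, -0.1, 0.6]
opening: 0.8
gripper_force: 0.5
```

Request:
{"op": "play_rows", "data": {"increments": [-1, 0.006, 0, 0, 0, -1, 0.01, 0, 0, 0, -1, 0.014, 0, 0, 0]}}

```text
t: 19.25
ee_pos: [560.9, 79.6, 70.5]
tcp_rot: [[0.029, 1.0, -0.0], [1.0, -0.029, -0.001], [-0.001, -0.0, -1.0]]
contact_force: [1.6, -9.1, 1.6]
opening: 0.6
gripper_force: 4.5
```

Request:
{"op": "play_rows", "data": {"increments": [-1, 0.004, 0, 0, 0, -1, 0.008, 0, 0, 0]}}

```text
t: 19.45
ee_pos: [560.9, 80.7, 70.5]
tcp_rot: [[0.03, 1.0, -0.0], [1.0, -0.03, -0.002], [-0.002, -0.0, -1.0]]
contact_force: [0.6, -10.0, 1.1]
opening: 0.3
gripper_force: 4.6
```

```bash
python3 go.py 561 90 70 88.5; python3 - <<'E'
from h import *
for cam in("top","scene"):
    snap(cam,cam+"_push2",(230,150,350,240),6)
    for q in("push_face","pointer","station","hinge"):
        for d in ctrl.landmark_of(cam,q)[:2]: print(cam,q,round(d["score"],2),world(cam,d["location"]))
E
```

```text
t 19.45 at [560.9081  80.7449  70.4867] yaw 88.30853805295456 F [  0.5618 -10.0242   1.064 ] M [-1.6003 -0.0935 -0.0559] open 0.3218032072975596 g 4.638154283165932 zax [-0.0003 -0.002  -1.    ]
-> [561.  90.  70.] 88.5 : [ 0.037  -0.0007  0.0019 -0.0043]
top hinge 0.72 [512.15 395.22  -1.35]
top hinge 0.61 [604.48 184.93  61.35]
scene push_face 0.87 [561.95  92.52  67.97]
scene pointer 0.82 [505.74 192.33  30.12]
scene pointer 0.27 [ 461.15 -267.08    3.96]
scene station 0.74 [507.96 200.81  31.13]
scene hinge 0.82 [602.51 184.    64.58]
```

At the bump: 10 N, and the pointer is about 8.5 mm short. I'll ease over in small steps.

Request:
{"op": "play_rows", "data": {"increments": [-1, 0.004, 0, 0, 0, -1, 0.008, 0, 0, 0]}}

```text
t: 20.15
ee_pos: [560.9, 83.3, 70.5]
tcp_rot: [[0.03, 1.0, -0.0], [1.0, -0.03, -0.001], [-0.001, -0.0, -1.0]]
contact_force: [0.8, -6.3, 1.0]
opening: 0.5
gripper_force: 3.2
```

Request:
{"op": "play_rows", "data": {"increments": [-1, 0.004, 0, 0, 0, -1, 0.004, 0, 0, 0]}}

```text
t: 20.35
ee_pos: [561.0, 85.0, 70.4]
tcp_rot: [[0.03, 1.0, -0.0], [1.0, -0.03, -0.0], [-0.0, -0.0, -1.0]]
contact_force: [-0.2, -1.3, 0.9]
opening: 0.6
gripper_force: 0.9
```

Request:
{"op": "play_rows", "data": {"increments": [-1, 0.004, 0, 0, 0, -1, 0.004, 0, 0, 0]}}

```text
t: 20.55
ee_pos: [561.1, 86.4, 70.5]
tcp_rot: [[0.03, 1.0, 0.0], [1.0, -0.03, 0.0], [0.0, 0.0, -1.0]]
contact_force: [-0.7, -1.7, 0.5]
opening: 0.4
gripper_force: 0.7
```

```bash
python3 go.py 561 60 70 88.5; python3 - <<'E'
from h import *
for cam in("top","scene"):
    ctrl.get_image(cam)
    for q in("push_face","pointer","station","hinge"):
        for d in ctrl.landmark_of(cam,q)[:2]: print(cam,q,round(d["score"],2),world(cam,d["location"]))
E
```

```text
t 20.55 at [561.07    86.4446  70.4631] yaw 88.27461676453932 F [-0.723  -1.6549  0.5136] M [-0.2406 -0.0317  0.0309] open 0.3710926964017641 g 0.7238153647631407 zax [ 0.0001  0.0002 -1.    ]
-> [561.  60.  70.] 88.5 : [-0.1057  0.0029  0.0019 -0.005 ]
top station 0.58 [ 456.7  -365.35   -1.06]
scene push_face 0.89 [563.02  97.94  65.84]
scene pointer 0.57 [504.26 195.76  31.17]
scene station 0.56 [507.05 200.75  26.66]
scene station 0.22 [ 483.11 -269.87   10.72]
scene hinge 0.63 [601.53 187.74  66.65]
```

Request:
{"op": "play_rows", "data": {"increments": [-1, 0.004, 0, 0, 0, -1, 0.008, 0, 0, 0, -1, 0.008, 0, 0, 0]}}

```text
t: 21.35
ee_pos: [561.2, 88.6, 70.4]
tcp_rot: [[0.03, 1.0, 0.0], [1.0, -0.03, 0.0], [0.0, 0.0, -1.0]]
contact_force: [-0.6, -0.1, -0.2]
opening: 0.6
gripper_force: 0.0
```

```bash
python3 go.py 561 60 70 88.5; python3 - <<'E'
from h import *
for i in range(3):
    ctrl.get_image("scene")
    for q in("push_face","pointer","station","hinge"):
        for d in ctrl.landmark_of("scene",q)[:1]: print(q,round(d["score"],2),world("scene",d["location"]))
E
```

```text
t 21.35 at [561.1596  88.64    70.4192] yaw 88.28358277676465 F [-0.5981 -0.0668 -0.2466] M [-0.0226 -0.0956  0.0138] open 0.5931611349517022 g 0.0 zax [ 0.0001  0.0003 -1.    ]
-> [561.  60.  70.] 88.5 : [-0.1145  0.0028  0.0017 -0.0048]
push_face 0.87 [562.55  99.87  68.36]
pointer 0.68 [503.23 197.74  28.19]
station 0.7 [563.22 135.91   1.47]
hinge 0.94 [601.75 192.28  62.98]
push_face 0.87 [559.3  103.02  68.27]
pointer 0.87 [504.05 196.45  31.73]
station 0.67 [508.16 201.42  30.24]
hinge 0.78 [599.9  189.67  65.84]
push_face 0.78 [559.61  98.99  65.2 ]
pointer 0.75 [ 459.75 -298.42    1.18]
station 0.86 [507.26 201.46  28.18]
hinge 0.96 [601.31 187.74  64.39]
```

The force is zero, so the carrier seems to have dropped in. I'll retract and look.

Request:
{"op": "play_rows", "data": {"increments": [-1, -0.1, 0, 0, 0, -1, -0.2, 0, 0, 0, -1, -0.3, 0, -0.1, 0, -1, -0.4, 0, -0.3, 0, -1, -0.5, 0, -0.5, 0]}}

```text
t: 22.6
ee_pos: [556.7, -32.2, 185.5]
tcp_rot: [[0.03, 1.0, -0.002], [1.0, -0.03, 0.0], [0.0, -0.002, -1.0]]
contact_force: [1.8, 0.2, -0.1]
opening: 0.5
gripper_force: 0.0
```

```bash
python3 go.py 480 -100 200 88.5; python3 - <<'E'
from h import *
from collections import defaultdict
D=defaultdict(list)
for cam in("top","scene"):
  for i in range(4):
    if i<3: ctrl.get_image(cam)
    else:
      c=pix(cam,(507,200,28)).astype(int); print(c); snap(cam,cam+"_end",(c[0]-50,c[1]-40,c[0]+30,c[1]+20),8)
    for q in("pointer","station"):
        for d in ctrl.landmark_of(cam,q)[:1]: D[cam,q].append(world(cam,d["location"])[1])
print(dict(D))
a=cv2.imread("pics/scene_end.png");b=cv2.imread("pics/top_end.png")
cv2.imwrite("pics/end2.png",cv2.resize(np.vstack([a,b]),(480,720))[:, :] if 0 else cv2.resize(np.hstack([a,b]),(800,300)))
E
```

```text
t 22.6 at [556.6659 -32.237  185.4856] yaw 88.27893054696055 F [ 1.8067  0.2419 -0.1468] M [-0.036  -0.1041 -0.0303] open 0.47480064721314513 g 0.0 zax [-0.0022  0.0002 -1.    ]
-> [ 480. -100.  200.] 88.5 : [-0.2801 -0.2984 -0.0581 -0.0049]
[173 214]
[336 224]
{('top', 'pointer'): [np.float64(194.45727683252082), np.float64(194.47293026981694), np.float64(192.42654506464308), np.float64(196.25678461463013)], ('top', 'station'): [np.float64(199.01826407457972), np.float64(197.92361125902372), np.float64(197.00160980861727), np.float64(197.51044206995772)], ('scene', 'pointer'): [np.float64(196.95405801722995), np.float64(-258.3268832831146), np.float64(198.35977348085498), np.float64(194.3632489358884)], ('scene', 'station'): [np.float64(200.90569743049406), np.float64(200.4727599109238), np.float64(200.88043658012816), np.float64(200.7869232756711)]}
```

View pics/top_end.png

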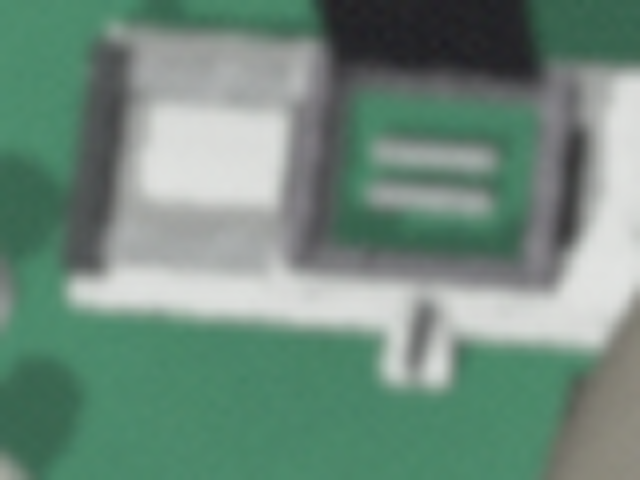

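The crop shows the pointer at (427,310) and the station finger at (413,370), nearly in line. The networks put the pointer about 3.5 mm short, so I'll probe gently for where the tab rests.

```bash
python3 go.py 559 30 70.4 88.3 560.8 84 70.4 88.3
```

```text
t 23.8 at [557.5298 -31.3315 184.9315] yaw 88.2833982314845 F [0.0462 0.1554 0.7439] M [-0.0393 -0.0424 -0.0254] open 0.6271334510786817 g 0.0 zax [ 0.0001  0.     -1.    ]
-> [559.   30.   70.4] 88.3 : [ 0.2454 -0.0015  0.4581 -0.0004]
-> [560.8  84.   70.4] 88.3 : [ 0.2161  0.0008 -0.      0.    ]
```

Request:
{"op": "play_rows", "data": {"increments": [-1, 0.08, -0.001, 0.2, 0, -1, 0.16, -0.001, 0.36, 0, -1, 0.245, -0.001, 0.458, 0, -1, 0.245, -0.001, 0.458, 0, -1, 0.245, -0.001, 0.458, 0]}}

```text
t: 24.3
ee_pos: [559.1, 30.0, 70.3]
tcp_rot: [[0.029, 1.0, -0.001], [1.0, -0.029, -0.0], [-0.0, -0.001, -1.0]]
contact_force: [0.4, 0.4, 0.3]
opening: 0.4
gripper_force: 0.0
```

Request:
{"op": "play_rows", "data": {"increments": [-1, 0.08, 0.001, 0, 0, -1, 0.16, 0.001, 0, 0, -1, 0.216, 0.001, 0, 0, -1, 0.216, 0.001, 0, 0, -1, 0.216, 0.001, 0, 0]}}

```text
t: 24.8
ee_pos: [561.5, 83.5, 71.2]
tcp_rot: [[0.029, 1.0, 0.001], [1.0, -0.029, -0.0], [-0.0, 0.001, -1.0]]
contact_force: [-0.6, -0.2, 0.4]
opening: 0.6
gripper_force: 0.0
```

Request:
{"op": "play_rows", "data": {"increments": [-1, 0.008, 0, 0, 0, -1, 0.012, 0, 0, 0, -1, 0.016, 0, 0, 0, -1, 0.016, 0, 0, 0]}}

```text
t: 25.2
ee_pos: [561.1, 87.7, 70.3]
tcp_rot: [[0.03, 1.0, -0.0], [1.0, -0.03, -0.0], [-0.0, -0.0, -1.0]]
contact_force: [0.4, 0.2, 0.7]
opening: 0.5
gripper_force: 0.0
```

Request:
{"op": "play_rows", "data": {"increments": [-1, 0.004, 0, 0, 0, -1, 0.004, 0, 0, 0]}}

```text
t: 25.4
ee_pos: [561.1, 88.9, 70.3]
tcp_rot: [[0.03, 1.0, -0.0], [1.0, -0.03, -0.0], [-0.0, -0.0, -1.0]]
contact_force: [0.0, 0.4, 0.1]
opening: 0.5
gripper_force: 0.1
```

Request:
{"op": "play_rows", "data": {"increments": [-1, 0.004, 0, 0, 0, -1, 0.004, 0, 0, 0]}}

```text
t: 25.6
ee_pos: [561.1, 90.0, 70.4]
tcp_rot: [[0.03, 1.0, -0.0], [1.0, -0.03, 0.0], [0.0, -0.0, -1.0]]
contact_force: [-0.1, 1.0, 0.5]
opening: 0.5
gripper_force: 0.0
```

Request:
{"op": "play_rows", "data": {"increments": [-1, 0.003, 0, 0, 0, -1, 0.003, 0, 0, 0]}}

```text
t: 25.8
ee_pos: [561.2, 90.8, 70.4]
tcp_rot: [[0.03, 1.0, 0.0], [1.0, -0.03, 0.0], [0.0, 0.0, -1.0]]
contact_force: [0.1, 0.5, -0.6]
opening: 0.7
gripper_force: 0.0
```

No contact up to TCP y 90.8, about 9 mm past the bump, so the carrier has dropped into the click stop ahead of the fingers. I'll retract and do the final check.

Request:
{"op": "play_rows", "data": {"increments": [-1, -0.1, 0, 0, 0, -1, -0.2, 0, 0, 0, -1, -0.3, 0, -0.1, 0, -1, -0.4, 0, -0.3, 0, -1, -0.5, 0, -0.5, 0]}}

```text
t: 26.3
ee_pos: [556.8, -29.9, 185.5]
tcp_rot: [[0.03, 1.0, -0.002], [1.0, -0.03, 0.0], [0.0, -0.002, -1.0]]
contact_force: [1.2, -0.7, 0.6]
opening: 0.4
gripper_force: 0.0
```

Request:
{"op": "play_rows", "data": {"increments": [-1, -0.1, 0, -0.1, 0, -1, -0.1, 0, -0.1, 0, -1, -0.1, 0, -0.1, 0]}}

```text
t: 26.6
ee_pos: [556.7, -54.1, 209.8]
tcp_rot: [[0.031, 1.0, 0.001], [1.0, -0.031, 0.0], [0.0, 0.001, -1.0]]
contact_force: [-0.0, 0.8, 0.3]
opening: 0.5
gripper_force: 0.0
```

```bash
python3 go.py; python3 - <<'E'
from h import *
im=ctrl.get_image("scene")[:,:,::-1]
cv2.imwrite("pics/final.png",np.vstack([cv2.resize(im[130:210,150:290],(700,400)),cv2.resize(im[190:290,260:400],(700,500))])[:900] if 0 else np.hstack([cv2.resize(im[130:210,150:250],(400,320)),cv2.resize(im[185:265,270:370],(400,320))]))
for q in("opener","opener_tip","screwdriver","solvent","pointer","station"):
    for d in ctrl.landmark_of("scene",q)[:4]: print(q,round(d["score"],2),world("scene",d["location"]))
E
```

```text
t 26.6 at [556.7077 -54.0694 209.8346] yaw 88.21040960363638 F [-0.0408  0.8276  0.2986] M [-0.0609 -0.0718  0.0447] open 0.45632274592294325 g 0.0 zax [ 0.0007  0.0003 -1.    ]
opener 0.78 [ 796.25 -101.22    0.46]
opener 0.71 [331.96 -93.15   2.7 ]
opener 0.68 [ 455.58 -262.45    5.12]
opener 0.63 [ 458.73 -296.33   -0.02]
opener_tip 0.64 [423.04  -5.33  12.01]
opener_tip 0.62 [675.53 -73.52   8.78]
opener_tip 0.58 [ 580.34 -295.79   12.96]
screwdriver 0.74 [ 454.07 -367.83    3.63]
screwdriver 0.3 [ 584.07 -294.86   12.5 ]
solvent 0.71 [ 694.22 -257.33   -0.09]
pointer 0.91 [501.48 198.4   30.  ]
station 0.93 [506.5  205.59  28.22]
```

View pics/final.png

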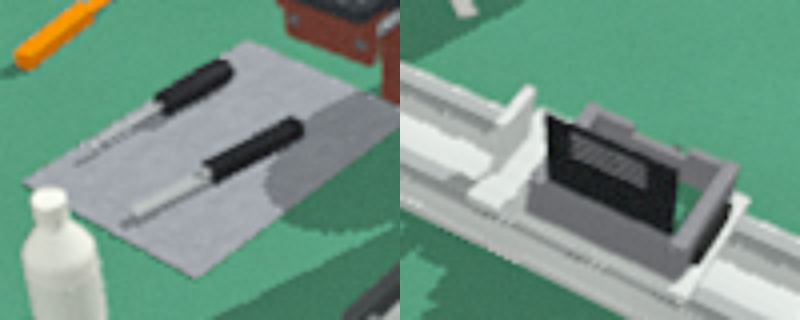

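The tool lies flat on the mat and the cover is open. Before hand-in I'll check the carrier's travel by image registration against the bump position.

```bash
python3 - <<'E'
from h import *
new=ctrl.get_image("scene")[:,:,::-1]
old=cv2.imread("pics/scene_push2.png")  # 6x, origin (230,150), TCP y 80.7 in contact
aft=cv2.imread("pics/scene_after.png") # 5x, start position
N6=cv2.resize(new[150:270,230:370],None,fx=6,fy=6,interpolation=cv2.INTER_CUBIC)
def disp(T,k,w0,w1,Y0):
    # template = cover/tester around (hinge) ; returns displacement px
    p=pix("scene",(598,Y0-10,90));o=(p-[230,150])*6
    x,y=(o-[75,75]).astype(int);t=T[max(y,0):y+150,max(x,0):x+150]
    r=cv2.matchTemplate(N6,t,cv2.TM_CCOEFF_NORMED);_,s,_,l=cv2.minMaxLoc(r)
    return (np.array(l)-[max(x,0),max(y,0)])/6,s,t.shape
aft6=cv2.resize(aft,(720,540))
for nm,T,Y0 in(("push2",old,185),("start",aft6,88)):
    d,s,sh=disp(T,6,0,0,Y0)
    for m in(range(2,20,2) if nm=="push2" else range(98,114,2)):
        a=pix("scene",(598,Y0-10,90));b=pix("scene",(598+.027*m,Y0-10+m,90));print(nm,d,round(s,3),sh,m,b-a)
E
```

```text
push2 [3.17 1.33] 0.976 (150, 150, 3) 2 [0.71 0.31]
push2 [3.17 1.33] 0.976 (150, 150, 3) 4 [1.42 0.63]
push2 [3.17 1.33] 0.976 (150, 150, 3) 6 [2.13 0.94]
push2 [3.17 1.33] 0.976 (150, 150, 3) 8 [2.84 1.26]
push2 [3.17 1.33] 0.976 (150, 150, 3) 10 [3.56 1.58]
push2 [3.17 1.33] 0.976 (150, 150, 3) 12 [4.27 1.89]
push2 [3.17 1.33] 0.976 (150, 150, 3) 14 [4.99 2.21]
push2 [3.17 1.33] 0.976 (150, 150, 3) 16 [5.71 2.53]
push2 [3.17 1.33] 0.976 (150, 150, 3) 18 [6.43 2.85]
start [35.5  15.67] 0.887 (150, 150, 3) 98 [33.34 14.8 ]
start [35.5  15.67] 0.887 (150, 150, 3) 100 [34.05 15.12]
start [35.5  15.67] 0.887 (150, 150, 3) 102 [34.76 15.43]
start [35.5  15.67] 0.887 (150, 150, 3) 104 [35.48 15.75]
start [35.5  15.67] 0.887 (150, 150, 3) 106 [36.19 16.07]
start [35.5  15.67] 0.887 (150, 150, 3) 108 [36.91 16.38]
start [35.5  15.67] 0.887 (150, 150, 3) 110 [37.62 16.7 ]
start [35.5  15.67] 0.887 (150, 150, 3) 112 [38.34 17.02]
```

Registration puts the carrier about 9 mm past the bump contact, while the pointer reads a few mm short. I'll probe gently to centre it, watching the force.

```bash
python3 go.py 558.5 30 70.4 88.3 561.0 88 70.4 88.3
```

```text
t 27.0 at [556.5749 -53.4139 208.9661] yaw 88.33533061682357 F [-0.0323  0.6535  0.3558] M [-0.0603 -0.0887 -0.0058] open 0.41345422432755563 g 0.0 zax [-0.0015  0.0002 -1.    ]
-> [558.5  30.   70.4] 88.3 : [ 0.3337 -0.002   0.5543  0.0008]
-> [561.   88.   70.4] 88.3 : [ 0.2322  0.0031 -0.      0.    ]
```

Request:
{"op": "play_rows", "data": {"increments": [-1, 0.1, -0.001, 0.18, 0, -1, 0.2, -0.001, 0.35, 0, -1, 0.33, -0.001, 0.5, 0, -1, 0.333, -0.001, 0.554, 0, -1, 0.333, -0.001, 0.554, 0]}}

```text
t: 27.5
ee_pos: [557.4, 29.9, 69.0]
tcp_rot: [[0.028, 1.0, -0.005], [1.0, -0.028, -0.0], [-0.0, -0.005, -1.0]]
contact_force: [0.2, -1.3, 0.6]
opening: 0.7
gripper_force: 0.0
```

Request:
{"op": "play_rows", "data": {"increments": [-1, 0.08, 0.002, 0, 0, -1, 0.15, 0.002, 0, 0, -1, 0.2, 0.002, 0, 0, -1, 0.23, 0.002, 0, 0, -1, 0.23, 0.002, 0, 0]}}

```text
t: 28.0
ee_pos: [561.9, 87.0, 72.1]
tcp_rot: [[0.029, 1.0, 0.001], [1.0, -0.029, 0.0], [0.0, 0.001, -1.0]]
contact_force: [0.6, -0.4, -0.4]
opening: 0.2
gripper_force: 0.0
```

Request:
{"op": "play_rows", "data": {"increments": [-1, 0.004, 0, 0, 0, -1, 0.008, 0, 0, 0, -1, 0.012, 0, 0, 0, -1, 0.012, 0, 0, 0]}}

```text
t: 28.4
ee_pos: [561.4, 89.4, 71.3]
tcp_rot: [[0.03, 1.0, -0.0], [1.0, -0.03, -0.0], [-0.0, -0.0, -1.0]]
contact_force: [-0.1, -0.2, 0.0]
opening: 0.3
gripper_force: 0.0
```

Request:
{"op": "play_rows", "data": {"increments": [-1, 0.004, 0, 0, 0, -1, 0.004, 0, 0, 0]}}

```text
t: 28.6
ee_pos: [561.4, 90.7, 71.3]
tcp_rot: [[0.03, 1.0, -0.0], [1.0, -0.03, 0.0], [0.0, -0.0, -1.0]]
contact_force: [0.2, -0.3, 0.1]
opening: 0.1
gripper_force: 0.0
```

Request:
{"op": "play_rows", "data": {"increments": [-1, 0.003, 0, 0, 0, -1, 0.003, 0, 0, 0, -1, 0.003, 0, 0, 0]}}

```text
t: 28.9
ee_pos: [561.4, 91.5, 71.3]
tcp_rot: [[0.03, 1.0, 0.0], [1.0, -0.03, 0.0], [0.0, 0.0, -1.0]]
contact_force: [0.0, 0.6, -0.7]
opening: 0.3
gripper_force: 0.0
```

Request:
{"op": "play_rows", "data": {"increments": [-1, 0.003, 0, 0, 0, -1, 0.003, 0, 0, 0, -1, 0.003, 0, 0, 0]}}

```text
t: 29.2
ee_pos: [561.5, 92.2, 71.3]
tcp_rot: [[0.03, 1.0, -0.0], [1.0, -0.03, 0.0], [0.0, -0.0, -1.0]]
contact_force: [0.3, -0.8, 0.0]
opening: 0.6
gripper_force: 0.1
```

Contact is at TCP y ≈ 92.2. That is 8 mm past the bump's centre at about 84, so the carrier sits in the click stop. I'll retract and hand in.

Request:
{"op": "play_rows", "data": {"increments": [-1, -0.1, 0, 0, 0, -1, -0.2, 0, 0, 0, -1, -0.3, 0, -0.1, 0, -1, -0.4, 0, -0.3, 0, -1, -0.5, 0, -0.5, 0]}}

```text
t: 29.7
ee_pos: [557.1, -28.4, 186.4]
tcp_rot: [[0.03, 1.0, -0.002], [1.0, -0.03, 0.0], [0.0, -0.002, -1.0]]
contact_force: [1.0, -0.0, 0.0]
opening: 0.6
gripper_force: 0.0
```

Request:
{"op": "play_rows", "data": {"increments": [-1, 0, 0, 0, 0, -1, 0, 0, 0, 0, -1, 0, 0, 0, 0]}}

```text
t: 30.0
ee_pos: [557.0, -27.0, 184.6]
tcp_rot: [[0.03, 1.0, -0.002], [1.0, -0.03, 0.0], [0.0, -0.002, -1.0]]
contact_force: [-0.3, 0.3, 0.9]
opening: 0.7
gripper_force: 0.0
```

```bash
python3 -c "
from h import *
print(ctrl.hand_in())"
```

```text
the job is handed in; nothing more can be done
None
```

The job is handed in at about 30 s with no verdict returned: the cover is open at about 1.8 rad, the tool lies flat on the mat, and the carrier is in the click stop by contact force, though the camera networks read its pointer about 4 mm short.

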